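# Pull down the filter hatch of the extraction hood with the hook pole

## Robot

A 7-joint arm with a two-finger parallel gripper is mounted at the origin on a cart in front of the work surface, level with it; the furniture and walls round the work are solid. World frame = base frame: x ahead of the robot, y to its left, z up, the work surface at z = 0. Lengths are in m, angles in rad, forces in N, time in s.
With the tool pointing down it reaches from about 0.425 to 0.825 m from the base axis. Payload 3.6 kg.
Tool frame: the origin (TCP) lies between the finger pads; the fingertips stand 11 mm ahead of it and the grasp point (between the pads) lies 8 mm behind it (ctrl.tcp_to_tips is the distance from the TCP to the fingertips, in m); z points along the fingers, y is the line along which they close (so a half turn about z gives the same grasp; the last joint's range is limited). The gripper opens to 85 mm and grips with 20 to 120 N. Pads are 22 mm wide; open, the fingers measure 114 mm over their backs; the gripper's body (76 mm by 85 mm) begins 54 mm behind the grasp point. The pads swing forward as they close: fully open they stand 13 mm farther back than shut.
Start: joints at [1.232, 0.615, -0.013, 1.423, 0.008, 1.103, -0.04], TCP at [0.2, -0.618, 0.242] pointing down, gripper open.
Joint ranges: [-3.12, 3.12], [-0.3, 2.06], [-1.34, 1.32], [0.26, 2.42], [-1.36, 4.5], [0.01, 1.98], [-2.84, 2.84]. Speed limits (rad/s): [2.79, 2.79, 3.14, 3.14, 3.14, 3.14, 3.14].

## Interface

Orientations are given as a rotation vector (axis times angle).
In Python, from rig import ctrl gives the robot as it stands.
- The arm moves only by the shell command python3 -m crank 'ROWS'. ROWS is JSON, a list of rows, each an object of numbers: "wx", "wy", "wz": the turn, a rotation vector about the tool's x, y, z as a fraction of full scale; "dx", "dy", "dz": the shift along the tool's x, y, z as a fraction of full scale; "hand": the closure, from 0 (fully open) to 1 (shut). In form: [{"wx": .., "wy": .., "wz": .., "dx": .., "dy": .., "dz": .., "hand": ..}, ...]. A call has 1 to 12 rows; each row shifts and turns the commanded pose from where the row before left it, along the tool's axes as they then stand; what a row does not reach is not made up. Full scale, the value 1, is 40 mm for a shift and 4 degrees for a turn. A row lasts 1/8 s, in which the tool goes at most 62.5 mm and 10.7 degrees, less where a joint would pass 70% of its speed; a pose out of reach is approached as far as the arm can. A call with a number of a shift or a turn outside -1 to 1 is refused whole. A call with a gripper value outside its range is refused whole. The fingers move at their own pace and stop on an object; the grip force is fixed at half the most. Time passes only in rows, so rows that do not move let the fingers close. It gives the time, the measured TCP pose, the force, the opening and the grip force at its end, in the units of the state.
- ctrl.observe(): the state, without advancing time (a new reading comes with each control period).
- ctrl.capture(name): name is "side" or "top"; returns (picture, depth): 400x640x3 uint8, blue, green, red; 400x640 float32, m along the optical axis (not along the pixel's ray), 0 where there is no reading.
- ctrl.get_calibration(name): a dict with "fx", "fy", "cx", "cy" (pixels), "position" and "attitude" of the camera in the world. Camera axes: x right, y down, z forward; pixel columns grow to the right and rows downward; lengths in m; the calibration is good to about 2 mm. A picture is of the moment at which its call begins. get_calibration takes no time and is no camera call.
- ctrl.hand_in(): hands the job in; it is judged then, once.
The state is a dict: "t": time; "joints": joint angles; "joint_vel": joint speeds; "joint_torque": joint torques, N m; "eef_pos": TCP position; "orientation": TCP orientation; "force": force on the tool from outside, world axes, zero at the start; "wrist_torque": the same for the moment, N m; "finger_gap": finger opening in m; "gripper_force": force on a finger pad.
Only numpy, scipy, OpenCV 4.12 (cv2) and the standard library are available. Lean on these libraries where they do the work, as an engineer would, in place of code of your own. Each camera call takes 0.05 s, during which the arm holds its last target. There are 200 camera calls.

## Task

Take the hook pole from its rest, reach up under the front skirt of the extraction hood, catch the eye of the filter hatch with the hook and swing the hatch all the way down to its stop. Then unhook, lay the pole back in both saddles of its rest just as it lay before, let go, and leave the hatch hanging open. Only the pole may touch the hood and its hatch, and the mug and the tray of screws stay where they are.

Things in the scene. Friction and masses are not known exactly. Their poses are not given: they have to be found in the camera images.
- hood: Fixed grey sheet-metal extraction hood, a box 216 x 250 mm, from 302 to 450 mm above the bench, on one 40 mm column behind it (at x = 185 mm, foot 95 x 130 mm). Origin on the bench straight below the eye of the shut hatch; x horizontal, from the front skirt to the hinge (away from the robot), z up. Side walls at y = +-122 mm end 332 mm above the bench. Turned up to 0.25 rad.
- skirt_edge (a point): Middle of the lower edge of the hood's front wall (skirt, 6 mm thick, 250 mm wide): x = -55 mm, z = 302 mm in the hood's frame, axes as the hood. It hangs 40 mm lower than the shut hatch and 10 mm lower than the eye's centre, and hides the eye from the front, so the pole must rise to the eye from below it at some 22 to 40 degrees.
- hatch: Filter hatch, an aluminium plate 135 x 226 x 5 mm, 0.2 kg, hinged under the hood; hinge axis along the hood's y at x = 130, z = 342 mm in its frame. Origin at the free edge's middle, axes as eye. Shut it is level; at its stop it hangs tilted 0.80 rad, the free edge by the skirt swung down and away from the robot. Starts 0 to 0.08 ajar. Stiff (0.30 N m, 2 N at the eye); stays where it is left.
- eye (a point): Centre of the steel ring (eye) hanging below the middle of the hatch's free edge: 40 mm inside diameter, 6 mm wire. In the hatch's frame 130 mm before and 30 mm below the hinge axis; shut, it is at (0, 0, 312 mm) in the hood's frame. Axes turn with the hatch: x is the axis of the hole, from free edge to hinge; z square to the plate, up when shut.
- hook_pole: Loose pole, about 0.14 kg, 290 mm long: square wooden handle 16 x 16 x 150 mm, then a steel rod 8 mm thick, its end bent square into a short toe. Origin at the middle of the handle on its centre line; x along the pole to the hook, z up as it lies at the start, the toe pointing along -z (down).
- hook (a point): Bend of the hook, on the rod's centre line 210 mm from the middle of the handle; axes as the pole. The toe reaches 18 mm from here along -z and is 8 mm thick; rod and toe together measure 22 mm.
- pole_rest: Fixed rest: steel foot 150 x 80 x 8 mm with two black U saddles, each 12 mm thick, at x = +-55 mm. Origin on the bench at its centre; x along the lying pole to its hook end, z up. The handle lies on them, centre line 42 mm above the bench, its middle over the origin, in slots 26 mm wide, flared above 53 mm up to 66 mm. 98 mm of handle are free for the fingers between them.
- screw_tray: Bystander: white pulp tray of screws, 120 x 197 x 65 mm, loose; origin under its centre. It stands on the other side of the robot's middle line from the rest; the two change sides.
- mug: Bystander: white dotted mug, 82 mm wide, 114 mm with its handle, 91 mm high, loose on the bench below the hood; origin under its centre.
There are look-alikes about, which are no part of the job. What is shaped like the pole_rest but green is not meant.

How it is judged:
On the way, in this order (a step that is already met when the one before it is completed fails the run):
1. the hook is through the eye and bears on it (distance between hook and eye below 0.045 m and x of hook in the frame of eye above 0.002 m and contact force between hook_pole and hood above 0.4 N), for 0.1 s.
2. the hatch has been swung down to its stop (tilted over 0.73 rad) with the hook still at the eye (angle between hatch's own z axis and vertical above 0.73 rad and distance between hook and eye below 0.07 m), for 0.1 s.
At the end, for the whole second after the job is handed in: The hatch hangs open at its stop (tilted over 0.73 rad). The pole lies still and released in both saddles of its rest, hook end as at the start: handle middle within 20 mm along and 10 mm across of the rest's middle, 34 to 50 mm above the bench, within 0.15 rad of its line (angle between hatch's own z axis and vertical above 0.73 rad and x of hook_pole in the frame of pole_rest between -0.02 and 0.02 m and y of hook_pole in the frame of pole_rest between -0.01 and 0.01 m and z of hook_pole in the frame of pole_rest between 0.034 and 0.05 m and x of hook in the frame of pole_rest above 0.12 m and angle between the x axis of hook_pole and the x axis of pole_rest, either way round below 0.15 rad and linear speed of hook_pole below 0.02 m/s and contact force between the fingers and hook_pole below 0.1 N); the robot touches nothing.
It fails at once if the gripper or arm touches the hood or hatch (contact force between the arm and hood above 2 N).
It fails at once if a finger touches the hood or hatch (contact force between the fingers and hood above 2 N).
It fails at once if the mug is moved by more than 30 mm (distance of mug from where it was at the start of the episode above 0.03 m).
It fails at once if the tray of screws is moved by more than 30 mm (distance of screw_tray from where it was at the start of the episode above 0.03 m).
It also fails if it takes over 72 s, if anything falls off the work surface, if the arm or the gripper's body presses on something with over 40 N, if the wrist force passes 120 N, or if a joint passes its speed limit or range.

## Working session

There is one attempt and no reset: what is moved stays moved. The work goes in short steps, Python scripts to look and compute and a shell command to move; the robot and the scene stay as the last step left them, time stands still between calls to the robot, and variables do not carry over. Pictures are saved under pics/ and viewed, at most 10 in all, crops included, and the job is handed in when it is done.

```bash
ls; mkdir -p pics; python3 - <<'E'
from rig import ctrl
import cv2,numpy as np
s=ctrl.observe();print(s)
for n in("side","top"):
    im,d=ctrl.capture(n);cv2.imwrite(f"pics/{n}0.png",im);np.save(f"pics/{n}0.npy",d)
    c=ctrl.get_calibration(n);print(n,c)
E
```

```text
pics
{'t': 0.0, 'joints': array([ 1.23148531,  0.61592057, -0.01266443,  1.42492981,  0.00809432,
        1.10337352, -0.04039393]), 'joint_vel': array([-0.00010872, -0.00114792,  0.00074378,  0.00100771,  0.00011638,
       -0.00143084,  0.00158237]), 'joint_torque': array([-4.79041114e-05, -4.69210839e+01,  2.59181941e-01, -1.71033776e+01,
        9.90305794e-03,  9.71395610e-03, -2.94493134e-05]), 'eef_pos': array([ 0.19983375, -0.61773857,  0.24112684]), 'orientation': array([-3.10069981e+00, -4.89134154e-01,  6.38602189e-04]), 'force': array([-0.38637886,  0.33552161, -0.758535  ]), 'wrist_torque': array([0.00160941, 0.02777239, 0.02677907]), 'gripper_force': 0.0, 'finger_gap': 0.08521216250283116}
side {'fx': 389.39888514693087, 'fy': 389.39888514693087, 'cx': 318.4455808599914, 'cy': 204.2951727465041, 'position': array([0.30282084, 0.72201745, 1.15172692]), 'attitude': array([-0.55113605,  2.76915516, -1.019395  ])}
top {'fx': 389.15356185206946, 'fy': 389.15356185206946, 'cx': 322.25314173125105, 'cy': 196.3886941608725, 'position': array([ 0.27287641, -0.03702197,  1.41325749]), 'attitude': array([-2.19442302,  1.95238002, -0.26470435])}
```

View pics/side0.png

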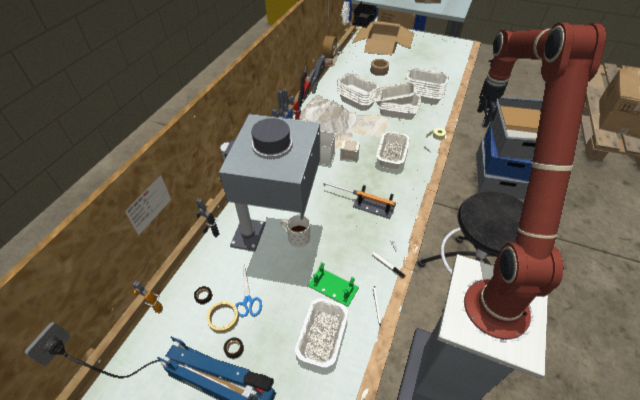

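View pics/top0.png

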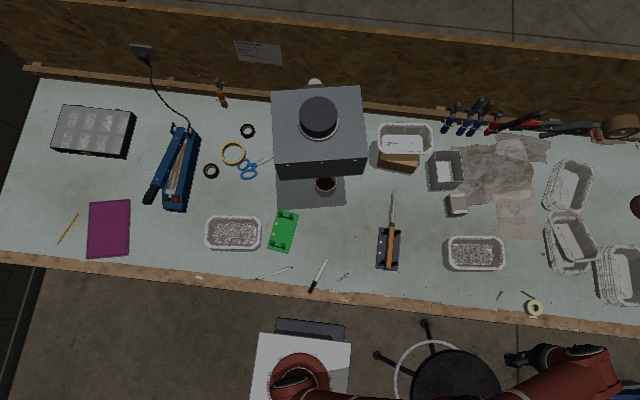

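The pole lies on the black-saddled, dark-footed rest at top (388,248) / side (375,200). The green rest at top (283,231) / side (335,285) is the look-alike. The hood top is around top (318,130), the mug at top (325,185), and the tray at top (233,232). I'll confirm with a crop and measure.

```bash
cat > h.py <<'E'
import numpy as np,cv2
from scipy.spatial.transform import Rotation as R
from rig import ctrl
def cal(n):
    c=ctrl.get_calibration(n);return c,R.from_rotvec(c["attitude"]).as_matrix(),np.array(c["position"])
def rays(n,uv):
    c,A,p=cal(n);uv=np.atleast_2d(uv).astype(float)
    return p,np.c_[(uv[:,0]-c["cx"])/c["fx"],(uv[:,1]-c["cy"])/c["fy"],np.ones(len(uv))]@A.T
def plane(n,uv,z):
    p,r=rays(n,uv);return p+r*((z-p[2])/r[:,2])[:,None]
def cloud(n,d):
    v,u=np.mgrid[:400,:640];p,r=rays(n,np.c_[u.ravel(),v.ravel()])
    w=p+r*d.ravel()[:,None];w[d.ravel()==0]=np.nan;return w.reshape(400,640,3)
def proj(n,P):
    c,A,p=cal(n);q=(np.atleast_2d(P)-p)@A;return np.c_[q[:,0]/q[:,2]*c["fx"]+c["cx"],q[:,1]/q[:,2]*c["fy"]+c["cy"]]
def tri(a,ua,b,ub):
    p,r=rays(a,ua);q,s=rays(b,ub);r=r[0];s=s[0]
    t=np.linalg.lstsq(np.c_[r,-s],q-p,rcond=None)[0];x=p+r*t[0];y=q+s*t[1];return (x+y)/2,np.linalg.norm(x-y)
E
python3 - <<'E'
from h import *
np.set_printoptions(precision=4,suppress=True)
out=[]
for n in("top","side"):
    im=cv2.imread(f"pics/{n}0.png");d=np.load(f"pics/{n}0.npy");W=cloud(n,d)
    hsv=cv2.cvtColor(im,cv2.COLOR_BGR2HSV)
    m=cv2.inRange(hsv,(5,120,90),(20,255,255))
    box=(slice(205,285),slice(360,420)) if n=="top" else (slice(170,225),slice(345,405))
    mm=np.zeros_like(m);mm[box]=m[box]
    v,u=np.nonzero(mm);P=plane(n,np.c_[u,v],0.05)
    r=cv2.minAreaRect(P[:,:2].astype(np.float32)*1000);print(n,"handle",len(u),r,"depthz",np.nanmedian(W[mm>0][:,2]), 'mean',P.mean(0))
    # hood top
    Z=W[...,2];k=((Z>.43)&(Z<.47)&(W[...,0]>.4)&(W[...,0]<1.1)).astype(np.uint8)
    c=max(cv2.findContours(k,0,1)[0],key=cv2.contourArea)
    km=np.zeros_like(k);cv2.drawContours(km,[c],-1,1,-1)
    Q=W[km>0];Q=Q[np.isfinite(Q[:,0])];Q=Q[abs(Q[:,2]-.45)<.01]
    print(" hood",cv2.minAreaRect((Q[:,:2]*1000).astype(np.float32)),np.median(Q[:,2]))
    k2=(Z>.03)&(Z<.12)&(W[...,0]>.3)&(W[...,0]<.8)&(abs(W[...,1])<.5)
    nn,l,st,ce=cv2.connectedComponentsWithStats(k2.astype(np.uint8))
    for i in range(1,nn):
        if st[i,4]>60: q=W[l==i];print("  obj",ce[i],st[i,4],q.min(0),q.max(0))
    a=im[200:280,350:430] if n=="top" else im[160:240,310:420]
    out.append(cv2.resize(a,(400,400 if n=="top" else 291),interpolation=cv2.INTER_CUBIC))
h=np.zeros((400,800,3),np.uint8);h[:400,:400]=out[0];h[:291,400:]=out[1];cv2.imwrite("pics/crop1.png",h)
E
```

```text
top handle 174 ((484.9380187988281, -260.1266174316406), (14.8410005569458, 147.537841796875), 88.95409393310547) depthz 0.04948710887108421 mean [ 0.4835 -0.2599  0.05  ]
 hood ((733.9356079101562, 22.3330078125), (219.25843811035156, 250.74746704101562), 10.864304542541504) 0.4496192029017817
  obj [188.1496 171.5453] 508 [0.5303 0.4897 0.0303] [0.8    0.5    0.1178]
  obj [398.543  163.8763] 372 [ 0.7764 -0.3315  0.0305] [ 0.7998 -0.193   0.0944]
  obj [446.4271 178.0128] 391 [ 0.723  -0.495   0.0305] [ 0.7999 -0.3905  0.1076]
  obj [325.5556 185.7849] 279 [ 0.6472 -0.0476  0.0301] [0.7198 0.0303 0.0949]
  obj [390.7388 239.1219] 402 [ 0.4064 -0.2893  0.0313] [ 0.6957 -0.2303  0.072 ]
  obj [454.3584 203.5556] 279 [ 0.6269 -0.5     0.0305] [ 0.7061 -0.4566  0.0688]
  obj [285.4677 214.2903] 62 [0.5496 0.0916 0.0307] [0.5665 0.1477 0.0704]
  obj [230.6101 231.1347] 1262 [0.4073 0.1983 0.03  ] [0.5377 0.396  0.0619]
  obj [452.1988 250.9819] 166 [ 0.434  -0.4996  0.0345] [ 0.5504 -0.4591  0.0643]
side handle 167 ((485.40704345703125, -255.27346801757812), (27.43387222290039, 145.225
[... 152 characters left out ...]
32812, 255.0334930419922), 11.075437545776367) 0.44841464166784095
  obj [326.7598 144.838 ] 358 [ 0.7228 -0.4956  0.0301] [ 0.8    -0.3901  0.104 ]
  obj [348.9347 149.1809] 199 [ 0.6273 -0.4996  0.0302] [ 0.7076 -0.4532  0.0652]
  obj [388.6667 160.3947] 114 [ 0.4344 -0.4995  0.0306] [ 0.5528 -0.4568  0.0604]
  obj [368.0509 195.8391] 373 [ 0.4074 -0.2869  0.03  ] [ 0.6959 -0.2304  0.0708]
  obj [296.6673 228.0776] 541 [ 0.6474 -0.0475  0.03  ] [0.7595 0.0362 0.0927]
  obj [318.7317 272.0366] 82 [0.5496 0.0919 0.0303] [0.5681 0.151  0.0686]
  obj [349.0595 286.8095] 84 [0.4408 0.1053 0.03  ] [0.459  0.1653 0.0715]
  obj [320.932  332.7339] 1853 [0.4077 0.1987 0.03  ] [0.5388 0.3985 0.0618]
```

View pics/crop1.png

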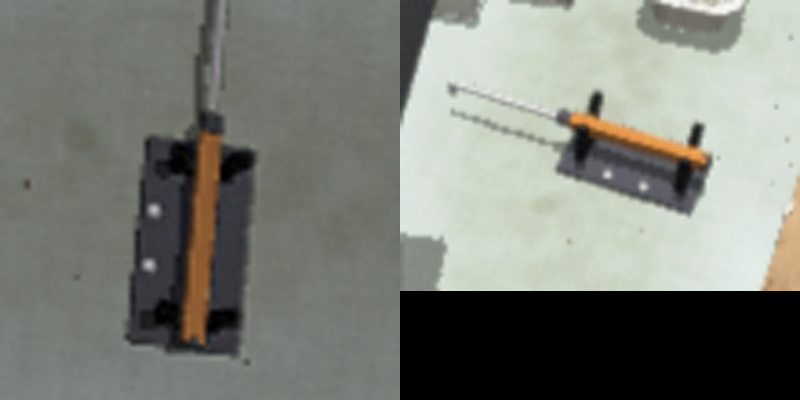

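Crop confirms it: dark foot, black saddles, orange handle with rod and hook pointing away from the robot. That is the real pole_rest, not the green one. Next I'll refine the pole line and the hood.

```bash
cat >> h.py <<'E'
np.set_printoptions(precision=4,suppress=True)
def delta(P,M,do=True):
    """print tool-frame shift (units of 40mm) and turn (units of 4deg) from measured pose; shift given after turn (in target axes) and before turn"""
    s=ctrl.observe();r=R.from_rotvec(s["orientation"]);p=np.array(s["eef_pos"])
    w=(r.inv()*R.from_matrix(M)).as_rotvec(degrees=True)/4
    d=np.array(P)-p
    print("t %.2f"%s["t"],"pos",p,"turn",w,"shift now-axes",r.inv().apply(d)/.04,"shift target-axes",M.T@d/.04,"F",s["force"],"gap %.4f"%s["finger_gap"],"gf",s["gripper_force"])
def toolR(yaw,pitch):
    """tool x along pole: pole x at yaw, raised by pitch; tool z = -pole z"""
    x=np.array([np.cos(yaw)*np.cos(pitch),np.sin(yaw)*np.cos(pitch),np.sin(pitch)]);y0=np.array([-np.sin(yaw),np.cos(yaw),0]);z=np.cross(x,y0)
    return np.c_[x,-y0,-z]
E
python3 - <<'E'
from h import *
for n in("top","side"):
    im=cv2.imread(f"pics/{n}0.png");d=np.load(f"pics/{n}0.npy");W=cloud(n,d)
    X,Y,Z=W[...,0],W[...,1],W[...,2]
    k=(X>.57)&(X<.71)&(abs(Y+.262)<.02)&(Z>.025)&(Z<.06)
    P=W[k];f=np.polyfit(P[:,0],P[:,1],1);print(n,"rod",len(P),"slope",f[0],"y at .485",np.polyval(f,.485),"xmax",P[:,0].max(),"z",np.median(P[:,2]))
    hsv=cv2.cvtColor(im,cv2.COLOR_BGR2HSV);m=cv2.inRange(hsv,(5,120,90),(20,255,255))>0
    m&=(X>.38)&(X<.6)&(abs(Y+.26)<.04);P=W[m];P=P[P[:,2]>.045];f=np.polyfit(P[:,0],P[:,1],1);print(" handle slope",f[0],"y",np.polyval(f,.485),P.min(0),P.max(0))
    # hood front and side edges of top face
    k=((abs(Z-.45)<.012)&(X>.5)&(X<.9)&(abs(Y)<.2)).astype(np.uint8)
    c=max(cv2.findContours(k,0,1)[0],key=cv2.contourArea)[:,0]
    Q=plane(n,c,.45)[:,:2]
    a=.19;ex=np.array([np.cos(a),np.sin(a)]);ey=np.array([-ex[1],ex[0]]);q=(Q-[.734,.022])@np.c_[ex,ey]
    for nm,i,s in(("front",0,-1),("back",0,1),("left",1,1),("right",1,-1)):
        sel=q[abs(q[:,i]*s-(.108,.125)[i])<.012];sel=sel[abs(sel[:,1-i])<.09];
        if len(sel)>10:print("  ",nm,np.median(sel[:,i]),"dyaw",np.polyfit(sel[:,1-i],sel[:,i],1)[0]*(-1 if i==0 else 1),len(sel))
y=-.02
print("pregrasp");delta([.5135,-.2605,.15],toolR(y,0))
E
```

```text
top rod 76 slope -0.009997921311434777 y at .485 -0.2608987384751214 xmax 0.6956702867863656 z 0.04532990300119255
 handle slope -0.011876386829049441 y -0.2599994852955588 [ 0.4113 -0.2679  0.0454] [ 0.5578 -0.2519  0.0557]
   front -0.11036558648733878 dyaw 0.008596973910476355 68
   back 0.1060464842484016 dyaw 0.0063459721518017995 64
   left 0.12373685699130774 dyaw 0.0070425546915855305 62
   right -0.12303020686436072 dyaw 0.004918880230743651 60
side rod 69 slope -0.025914781468835624 y at .485 -0.25673021367442445 xmax 0.6958785804590875 z 0.04254709134839252
 handle slope -0.013982028892728099 y -0.25726262038301767 [ 0.4133 -0.2723  0.045 ] [ 0.5579 -0.2332  0.0708]
   front -0.10902975410121649 dyaw 0.004777160022241479 44
   back 0.10579370710975998 dyaw 0.0023250006577099137 41
   left 0.13413376962341425 dyaw 0.003836131962827843 69
   right -0.1194986585002521 dyaw 0.0049746382285337405 60
pregrasp
t 0.10 pos [ 0.1998 -0.6178  0.2413] turn [-0.0327  0.0059  4.7686] shift now-axes [10.2106 -6.08    2.2954] shift target-axes [ 7.6613 -9.0879  2.2816] F [ 0.0138  0.1966 -0.7504] gap 0.0852 gf 0.0
```

```bash
python3 -m crank '[{"dx":0.93,"dy":-0.55,"dz":0.1},{"dx":0.93,"dy":-0.55,"dz":0.1},{"dx":0.93,"dy":-0.55,"dz":0.1},{"dx":0.93,"dy":-0.55,"dz":0.1},{"dx":0.93,"dy":-0.55,"dz":0.1},{"dx":0.93,"dy":-0.55,"dz":0.2},{"dx":0.93,"dy":-0.55,"dz":0.3},{"dx":0.93,"dy":-0.55,"dz":0.3},{"dx":0.93,"dy":-0.55,"dz":0.3},{"dx":0.93,"dy":-0.55,"dz":0.3},{"dx":0.93,"dy":-0.55,"dz":0.4}]'
python3 -m crank '[{"wz":0.95},{"wz":0.95},{"wz":0.95},{"wz":0.95},{"wz":0.95},{}]'
python3 -c '
from h import *
delta([.5126,-.2598,.034],toolR(-.0115,0))'
```

```text
t 0.10 pos [ 0.1998 -0.6178  0.2413] turn [-0.0327  0.0057  4.6468] shift now-axes [10.1946 -6.0968  5.1954] shift target-axes [ 7.7155 -9.0397  5.1816] F [ 0.0138  0.1966 -0.7504] gap 0.0852 gf 0.0$[0]: bad value
$[0]: bad value
```

```bash
python3 -m crank '[{"wx":0,"wy":0,"wz":0,"dx":0.93,"dy":-0.55,"dz":0.1,"hand":0},{"wx":0,"wy":0,"wz":0,"dx":0.93,"dy":-0.55,"dz":0.1,"hand":0},{"wx":0,"wy":0,"wz":0,"dx":0.93,"dy":-0.55,"dz":0.1,"hand":0},{"wx":0,"wy":0,"wz":0,"dx":0.93,"dy":-0.55,"dz":0.2,"hand":0},{"wx":0,"wy":0,"wz":0,"dx":0.93,"dy":-0.55,"dz":0.2,"hand":0},{"wx":0,"wy":0,"wz":0,"dx":0.93,"dy":-0.55,"dz":0.2,"hand":0},{"wx":0,"wy":0,"wz":0,"dx":0.93,"dy":-0.55,"dz":0.2,"hand":0},{"wx":0,"wy":0,"wz":0,"dx":0.93,"dy":-0.55,"dz":0.2,"hand":0},{"wx":0,"wy":0,"wz":0,"dx":0.93,"dy":-0.55,"dz":0.2,"hand":0},{"wx":0,"wy":0,"wz":0,"dx":0.93,"dy":-0.55,"dz":0.3,"hand":0},{"wx":0,"wy":0,"wz":0,"dx":0.93,"dy":-0.55,"dz":0.3,"hand":0}]' && python3 -m crank '[{"wx":0,"wy":0,"wz":0.93,"dx":0,"dy":0,"dz":0,"hand":0},{"wx":0,"wy":0,"wz":0.93,"dx":0,"dy":0,"dz":0,"hand":0},{"wx":0,"wy":0,"wz":0.93,"dx":0,"dy":0,"dz":0,"hand":0},{"wx":0,"wy":0,"wz":0.93,"dx":0,"dy":0,"dz":0,"hand":0},{"wx":0,"wy":0,"wz":0.93,"dx":0,"dy":0,"dz":0,"hand":0},{"wx":0,"wy":0,"wz":0,"dx":0,"dy":0,"dz":0,"hand":0}]'
python3 -c '
from h import *
delta([.5126,-.2598,.034],toolR(-.0115,0))'
```

```text
t: 1.48
eef_pos: [0.5155, -0.2611, 0.1576]
orientation: [-3.103, -0.489, 0.001]
force: [1.0, -0.5, -0.7]
finger_gap: 0.085
gripper_force: 0.0
t: 2.22
eef_pos: [0.5146, -0.262, 0.1579]
orientation: [-3.141, 0.017, 0.001]
force: [-1.2, 0.2, -0.7]
finger_gap: 0.0855
gripper_force: 0.0
t 2.23 pos [ 0.5146 -0.262   0.1579] turn [-0.0046  0.013   0.0079] shift now-axes [-0.049  -0.0536  3.0983] shift target-axes [-0.0519 -0.0546  3.0983] F [-1.2116  0.1534 -0.7187] gap 0.0855 gf 0.0
```

```bash
python3 -m crank '[{"wx":0,"wy":0,"wz":0,"dx":-0.05,"dy":-0.05,"dz":0.8,"hand":0},{"wx":0,"wy":0,"wz":0,"dx":0,"dy":0,"dz":0.8,"hand":0},{"wx":0,"wy":0,"wz":0,"dx":0,"dy":0,"dz":0.8,"hand":0},{"wx":0,"wy":0,"wz":0,"dx":0,"dy":0,"dz":0.4,"hand":0},{"wx":0,"wy":0,"wz":0,"dx":0,"dy":0,"dz":0.3,"hand":0},{"wx":0,"wy":0,"wz":0,"dx":0,"dy":0,"dz":0,"hand":0.4},{"wx":0,"wy":0,"wz":0,"dx":0,"dy":0,"dz":0,"hand":0.7},{"wx":0,"wy":0,"wz":0,"dx":0,"dy":0,"dz":0,"hand":1},{"wx":0,"wy":0,"wz":0,"dx":0,"dy":0,"dz":0,"hand":1},{"wx":0,"wy":0,"wz":0,"dx":0,"dy":0,"dz":0,"hand":1},{"wx":0,"wy":0,"wz":0,"dx":0,"dy":0,"dz":0,"hand":1}]'
python3 -c '
from h import *
delta([.5126,-.2598,.034],toolR(-.0115,0))
s=ctrl.observe();print(s["joints"])'
```

```text
t: 3.6
eef_pos: [0.5134, -0.2605, 0.0352]
orientation: [3.141, -0.019, 0.002]
force: [-0.9, 0.9, 5.0]
finger_gap: 0.0154
gripper_force: 59.2
t 3.60 pos [ 0.5134 -0.2605  0.0352] turn [ 0.0084 -0.0194 -0.0053] shift now-axes [-0.0204 -0.0172  0.0295] shift target-axes [-0.0204 -0.0172  0.0296] F [-0.9492  0.9315  5.0485] gap 0.0154 gf 59.219563007354736
[ 0.4016  0.7731  0.0479  1.8316 -0.0655  0.5368 -1.0905]
```

```bash
cat >> h.py <<'E'
EYE=np.array([.683,.0123]);HY=.195
def hood(x,y,z):
    c,s=np.cos(HY),np.sin(HY);return np.array([EYE[0]+c*x-s*y,EYE[1]+s*x+c*y,z])
OFF=np.array([.181,0,-.0068])
def go(hx,hz,pitch,hy=0.,yaw=HY):
    M=toolR(yaw,np.radians(pitch));P=hood(hx,hy,hz)-M@OFF;print("TCP target",P);delta(P,M)
def where():
    s=ctrl.observe();M=R.from_rotvec(s["orientation"]).as_matrix();h=np.array(s["eef_pos"])+M@OFF
    c,q=np.cos(HY),np.sin(HY);d=h[:2]-EYE
    print("hook in hood mm",1000*np.array([c*d[0]+q*d[1],-q*d[0]+c*d[1],h[2]]),"pitch %.2f yaw %.4f"%(np.degrees(np.arcsin(M[2,0])),np.arctan2(M[1,0],M[0,0])),"F",s["force"],"gap",s["finger_gap"],"t",s["t"],"q",s["joints"])
E
python3 -m crank '[{"wx":0,"wy":0,"wz":0,"dx":0,"dy":0,"dz":-0.3,"hand":1},{"wx":0,"wy":0,"wz":0,"dx":0,"dy":0,"dz":-0.6,"hand":1},{"wx":0,"wy":0,"wz":0,"dx":0,"dy":0,"dz":-0.7,"hand":1},{"wx":0,"wy":0,"wz":0,"dx":0,"dy":0,"dz":-0.7,"hand":1},{"wx":0,"wy":0,"wz":0,"dx":0,"dy":0,"dz":-0.7,"hand":1},{"wx":0,"wy":0,"wz":0,"dx":0,"dy":0,"dz":0,"hand":1}]'
python3 -c '
from h import *
where()
go(-.12,.22,30)'
```

```text
t: 4.35
eef_pos: [0.5141, -0.2608, 0.1565]
orientation: [3.14, -0.018, 0.007]
force: [0.6, 0.1, -1.2]
finger_gap: 0.0148
gripper_force: 58.5
hook in hood mm [ -41.5362 -272.3091  164.1218] pitch 0.26 yaw -0.0118 F [ 0.6168  0.1476 -1.1731] gap 0.014839257724048961 t 4.35 q [ 0.3887  0.5953  0.0673  1.7509 -0.0531  0.7923 -1.101 ]
TCP target [ 0.4148 -0.0407  0.1236]
t 4.35 pos [ 0.5141 -0.2608  0.1565] turn [ 0.8093  7.4122 -2.8839] shift now-axes [-2.5489 -5.475   0.8003] shift target-axes [-1.5955 -5.8793  0.0286] F [ 0.6168  0.1476 -1.1731] gap 0.0148 gf 58.47048103809357
```

```bash
python3 -m crank '[{"wx":0,"wy":0,"wz":-0.98,"dx":0,"dy":-0.5,"dz":0,"hand":1},{"wx":0,"wy":0,"wz":-0.98,"dx":0,"dy":-0.5,"dz":0,"hand":1},{"wx":0,"wy":0,"wz":-0.98,"dx":0,"dy":-0.5,"dz":0,"hand":1},{"wx":0,"wy":0.95,"wz":0,"dx":0,"dy":-0.5,"dz":0,"hand":1},{"wx":0,"wy":0.95,"wz":0,"dx":0,"dy":-0.5,"dz":0,"hand":1},{"wx":0,"wy":0.95,"wz":0,"dx":0,"dy":-0.5,"dz":0,"hand":1},{"wx":0,"wy":0.95,"wz":0,"dx":0,"dy":0,"dz":0,"hand":1},{"wx":0,"wy":0.95,"wz":0,"dx":0,"dy":0,"dz":0,"hand":1},{"wx":0,"wy":0.95,"wz":0,"dx":0,"dy":0,"dz":0,"hand":1},{"wx":0,"wy":0.95,"wz":0,"dx":0,"dy":0,"dz":0,"hand":1},{"wx":0,"wy":0.75,"wz":0,"dx":0,"dy":0,"dz":0,"hand":1},{"wx":0,"wy":0,"wz":0,"dx":0,"dy":0,"dz":0,"hand":1}]'
python3 -c '
from h import *
where()
go(-.025,.245,30)'
```

```text
t: 5.85
eef_pos: [0.4974, -0.142, 0.1562]
orientation: [-2.975, -0.29, -0.777]
force: [-0.2, 0.2, -1.2]
finger_gap: 0.015
gripper_force: 59.2
hook in hood mm [ -57.4003 -115.7389  250.6966] pitch 29.28 yaw 0.1932 F [-0.1972  0.2453 -1.1621] gap 0.014987478145511239 t 5.85 q [ 0.789   0.4985 -0.5546  2.2486 -0.3069  0.0149 -0.7218]
TCP target [ 0.508  -0.0223  0.1486]
t 5.85 pos [ 0.4974 -0.142   0.1562] turn [-0.0525  0.1805 -0.0229] shift now-axes [ 0.6348 -2.8846  0.588 ] shift target-axes [ 0.6321 -2.8857  0.5854] F [-0.1972  0.2453 -1.1621] gap 0.0150 gf 59.200637340545654
```

```bash
python3 -m crank '[{"wx":0,"wy":0,"wz":0,"dx":0.2,"dy":-0.7,"dz":0.15,"hand":1},{"wx":0,"wy":0,"wz":0,"dx":0.2,"dy":-0.7,"dz":0.15,"hand":1},{"wx":0,"wy":0,"wz":0,"dx":0.2,"dy":-0.7,"dz":0.15,"hand":1},{"wx":0,"wy":0,"wz":0,"dx":0.3,"dy":-0.7,"dz":0.15,"hand":1},{"wx":0,"wy":0,"wz":0,"dx":0.3,"dy":-0.1,"dz":0.1,"hand":1},{"wx":0,"wy":0,"wz":0,"dx":0.2,"dy":0,"dz":0,"hand":1},{"wx":0,"wy":0,"wz":0,"dx":0,"dy":0,"dz":0,"hand":1}]'
python3 - <<'E'
from h import *
where()
go(.003,.272,30)
o=[]
for n in("side","top"):
    im,d=ctrl.capture(n);cv2.imwrite(f"pics/{n}1.png",im);o.append(cv2.resize(im[90:270,200:420] if n=="side" else im[80:290,230:460],(400,330),interpolation=cv2.INTER_CUBIC))
cv2.imwrite("pics/c2.png",np.hstack(o))
E
```

```text
t: 6.72
eef_pos: [0.5439, -0.0192, 0.1746]
orientation: [-2.976, -0.299, -0.751]
force: [-0.0, -0.6, -1.2]
finger_gap: 0.0151
gripper_force: 59.2
hook in hood mm [ 13.5094  -3.5776 266.6168] pitch 28.37 yaw 0.1979 F [-0.0178 -0.6164 -1.1931] gap 0.015138956365449704 t 6.725 q [ 0.1982  0.4267 -0.177   2.1971 -0.8919  0.0717 -0.4387]
TCP target [ 0.5355 -0.0168  0.1756]
t 6.72 pos [ 0.5439 -0.0192  0.1746] turn [-0.1631  0.4076  0.0338] shift now-axes [-0.1603 -0.1006 -0.1135] shift target-axes [-0.1573 -0.0989 -0.1192] F [-0.0178 -0.6164 -1.1931] gap 0.0151 gf 59.19466853141785
```

View pics/c2.png

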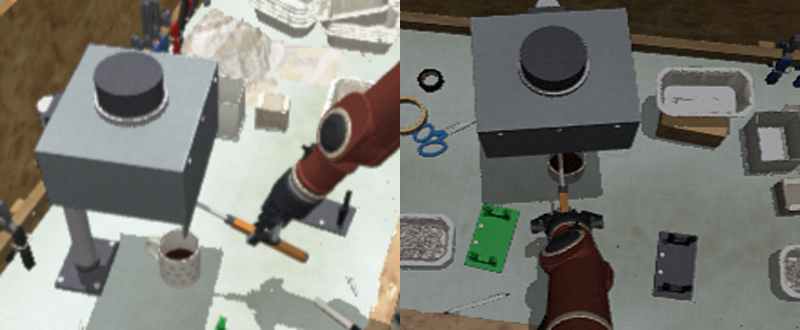

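The pole is gripped and points up under the skirt, with the rod entering at crop (205,205) in the side view and (562,160) in the top view. The hook itself is hidden. I'll check the pole's actual pose in the hand from the visible handle.

```bash
cat >> h.py <<'E'
def polecheck():
    s=ctrl.observe();M=R.from_rotvec(s["orientation"]).as_matrix();t=np.array(s["eef_pos"])
    for n in("side","top"):
        im,d=ctrl.capture(n);W=cloud(n,d);hsv=cv2.cvtColor(im,cv2.COLOR_BGR2HSV)
        m=cv2.inRange(hsv,(5,120,70),(20,255,255))>0
        q=(W-t)@M
        m&=(abs(q[...,0]+.03)<.1)&(abs(q[...,1])<.02)&(abs(q[...,2]+.007)<.03)
        a=q[m];f=np.polyfit(a[:,0],a[:,2],1) if len(a)>8 else None;g=np.polyfit(a[:,0],a[:,1],1) if len(a)>8 else None
        if len(a)>8:print(n,len(a),"x",a[:,0].min(),a[:,0].max(),"top z fit",f,"deg",np.degrees(f[0]),"y fit",g)
E
python3 - <<'E'
from h import *
polecheck()
E
```

```text
side 132 x -0.10142321545175308 0.045432776649019964 top z fit [-0.0072 -0.0125] deg -0.41203509405903993 y fit [ 0.0095 -0.0036]
top 59 x 0.00630154090833626 0.04534309249891377 top z fit [ 0.0333 -0.0148] deg 1.908092446548162 y fit [ 0.0332 -0.0013]
```

```bash
python3 -m crank '[{"wx":-0.16,"wy":0.4,"wz":0,"dx":-0.15,"dy":-0.1,"dz":-0.1,"hand":1},{"wx":0,"wy":0,"wz":0,"dx":0.05,"dy":0,"dz":-0.09,"hand":1},{"wx":0,"wy":0,"wz":0,"dx":0,"dy":0,"dz":0,"hand":1},{"wx":0,"wy":0,"wz":0,"dx":0,"dy":0,"dz":0,"hand":1}]'
python3 -c '
from h import *
where()'
```

```text
t: 7.42
eef_pos: [0.5363, -0.0198, 0.1817]
orientation: [-2.976, -0.287, -0.784]
force: [1.0, -0.4, -2.6]
finger_gap: 0.0148
gripper_force: 59.6
hook in hood mm [  4.0119  -3.5855 276.7826] pitch 29.53 yaw 0.1914 F [ 1.0499 -0.4346 -2.5532] gap 0.014756994246292992 t 7.425 q [ 0.2299  0.4058 -0.22    2.2248 -1.0759  0.0382 -0.2625]
```

```bash
python3 -m crank '[{"wx":0,"wy":0,"wz":0,"dx":0.05,"dy":-0.06,"dz":-0.08,"hand":1},{"wx":0,"wy":0,"wz":0,"dx":0,"dy":0,"dz":0,"hand":1}]'
python3 -c '
from h import *
where()'
python3 -m crank '[{"wx":0,"wy":0,"wz":0,"dx":0.05,"dy":0,"dz":-0.08,"hand":1},{"wx":0,"wy":0,"wz":0,"dx":0,"dy":0,"dz":0,"hand":1}]'
python3 -c '
from h import *
where()'
```

```text
t: 7.68
eef_pos: [0.5345, -0.0174, 0.1843]
orientation: [-2.977, -0.286, -0.779]
force: [-1.4, -1.9, -6.1]
finger_gap: 0.0152
gripper_force: 59.4
hook in hood mm [  2.9917  -0.9993 278.9856] pitch 29.35 yaw 0.1910 F [-1.4416 -1.9411 -6.0826] gap 0.015183775844684326 t 7.675 q [ 0.1921  0.3955 -0.1761  2.2253 -1.0731  0.0579 -0.2731]
t: 7.92
eef_pos: [0.5359, -0.0164, 0.189]
orientation: [-2.975, -0.29, -0.783]
force: [-0.1, -0.5, -4.5]
finger_gap: 0.015
gripper_force: 59.3
hook in hood mm [  4.294    0.1571 284.0212] pitch 29.49 yaw 0.1940 F [-0.1199 -0.4804 -4.5393] gap 0.015000319755237766 t 7.925 q [ 0.1609  0.386  -0.1357  2.2194 -1.0642  0.0797 -0.2831]
```

```bash
python3 -m crank '[{"wx":0,"wy":0,"wz":0,"dx":0.03,"dy":0,"dz":-0.04,"hand":1},{"wx":0,"wy":0,"wz":0,"dx":0,"dy":0,"dz":0,"hand":1}]'
python3 -c '
from h import *
where();polecheck()'
```

```text
t: 8.18
eef_pos: [0.5372, -0.0158, 0.1919]
orientation: [-2.974, -0.292, -0.786]
force: [1.2, -0.1, -4.5]
finger_gap: 0.015
gripper_force: 59.2
hook in hood mm [  5.4844   0.7227 287.3181] pitch 29.62 yaw 0.1952 F [ 1.227  -0.1221 -4.4915] gap 0.014966907609281753 t 8.175 q [ 0.1437  0.3809 -0.114   2.2151 -1.0578  0.0914 -0.2908]
side 135 x -0.09831909131005567 0.04611672445021097 top z fit [ 0.0193 -0.0116] deg 1.1052378699782541 y fit [ 0.0072 -0.0038]
top 61 x 0.004637263615956757 0.04591931995780557 top z fit [ 0.0264 -0.0143] deg 1.5114289863967034 y fit [-0.0206 -0.0002]
```

```bash
python3 -m crank '[{"wx":0,"wy":0,"wz":0,"dx":0,"dy":0,"dz":0.1,"hand":1},{"wx":0,"wy":0,"wz":0,"dx":-0.25,"dy":0,"dz":0,"hand":1},{"wx":0,"wy":0,"wz":0,"dx":-0.25,"dy":0,"dz":0,"hand":1},{"wx":0,"wy":0,"wz":0,"dx":0,"dy":0,"dz":-0.3,"hand":1},{"wx":0,"wy":0,"wz":0,"dx":0,"dy":0,"dz":-0.3,"hand":1},{"wx":0,"wy":0,"wz":0,"dx":0,"dy":0,"dz":-0.3,"hand":1},{"wx":0,"wy":0,"wz":0,"dx":0,"dy":0,"dz":0,"hand":1},{"wx":0,"wy":0,"wz":0,"dx":0,"dy":0,"dz":0,"hand":1}]'
python3 -c '
from h import *
where();polecheck();go(-.028,.307,30)'
```

```text
t: 9.28
eef_pos: [0.5059, -0.0231, 0.2124]
orientation: [-2.975, -0.291, -0.781]
force: [0.6, 0.3, -1.9]
finger_gap: 0.0149
gripper_force: 59.7
hook in hood mm [-26.3433  -0.5474 307.2279] pitch 29.43 yaw 0.1940 F [ 0.6141  0.3163 -1.8638] gap 0.014943357743547558 t 9.275 q [ 0.031   0.3018  0.0662  2.2624 -1.105   0.1797 -0.229 ]
side 139 x -0.09912901735465976 0.04667679703173491 top z fit [-0.0061 -0.012 ] deg -0.34664281372438 y fit [ 0.0058 -0.0038]
top 62 x 0.000803334539920661 0.045275989139925345 top z fit [ 0.0065 -0.0152] deg 0.37025428120872245 y fit [-0.0086 -0.0009]
TCP target [ 0.5051 -0.0228  0.2106]
t 9.38 pos [ 0.5055 -0.0233  0.2119] turn [-0.0394  0.1587 -0.0215] shift now-axes [-0.0223 -0.0127  0.0239] shift target-axes [-0.0225 -0.0128  0.0236] F [-0.4226  0.4503 -1.1724] gap 0.0146 gf 59.69224512577057
```

```bash
python3 -m crank '[{"wx":0,"wy":0,"wz":0,"dx":0.15,"dy":0,"dz":0.03,"hand":1},{"wx":0,"wy":0,"wz":0,"dx":0.15,"dy":0,"dz":0,"hand":1},{"wx":0,"wy":0,"wz":0,"dx":0.15,"dy":0,"dz":0,"hand":1},{"wx":0,"wy":0,"wz":0,"dx":0,"dy":0,"dz":0,"hand":1}]'
python3 -c '
from h import *
where()'
python3 -m crank '[{"wx":0,"wy":0,"wz":0,"dx":0.15,"dy":0,"dz":0,"hand":1},{"wx":0,"wy":0,"wz":0,"dx":0.12,"dy":0,"dz":0,"hand":1},{"wx":0,"wy":0,"wz":0,"dx":0,"dy":0,"dz":0,"hand":1}]'
python3 -c '
from h import *
where()'
```

```text
t: 9.88
eef_pos: [0.5219, -0.0198, 0.2203]
orientation: [-2.975, -0.291, -0.781]
force: [0.0, 0.6, -1.9]
finger_gap: 0.0149
gripper_force: 59.7
hook in hood mm [ -9.9157  -0.3897 315.1283] pitch 29.42 yaw 0.1946 F [ 0.046   0.6347 -1.8774] gap 0.014906472131739979 t 9.875 q [-0.0604  0.3093  0.169   2.2176 -1.0143  0.2256 -0.3337]
t: 10.25
eef_pos: [0.531, -0.0182, 0.2255]
orientation: [-2.975, -0.291, -0.78]
force: [0.1, 0.3, -1.6]
finger_gap: 0.0149
gripper_force: 59.7
hook in hood mm [ -0.7337  -0.5914 320.3417] pitch 29.41 yaw 0.1941 F [ 0.1392  0.265  -1.639 ] gap 0.014904717101558579 t 10.25 q [-0.1043  0.3135  0.2189  2.191  -0.9674  0.2518 -0.389 ]
```

```bash
python3 -m crank '[{"wx":0,"wy":0,"wz":0,"dx":0,"dy":0,"dz":0.2,"hand":1},{"wx":0,"wy":0,"wz":0,"dx":0,"dy":0,"dz":0.2,"hand":1},{"wx":0,"wy":0,"wz":0,"dx":0,"dy":0,"dz":0.15,"hand":1},{"wx":0,"wy":0,"wz":0,"dx":0,"dy":0,"dz":0,"hand":1}]'
python3 -c '
from h import *
where()'
python3 -m crank '[{"wx":0,"wy":0,"wz":0,"dx":0,"dy":0,"dz":0.15,"hand":1},{"wx":0,"wy":0,"wz":0,"dx":0,"dy":0,"dz":0,"hand":1}]'
python3 -c '
from h import *
where()'
```

```text
t: 10.75
eef_pos: [0.5408, -0.0163, 0.2053]
orientation: [-2.976, -0.289, -0.777]
force: [-0.4, -0.5, -0.3]
finger_gap: 0.015
gripper_force: 59.8
hook in hood mm [  9.4299  -0.9139 299.826 ] pitch 29.30 yaw 0.1927 F [-0.393  -0.4516 -0.2542] gap 0.015017174832758348 t 10.75 q [-0.0266  0.3594  0.1131  2.1907 -1.0628  0.1958 -0.2965]
t: 11.0
eef_pos: [0.5439, -0.0157, 0.2006]
orientation: [-2.975, -0.289, -0.779]
force: [1.4, -0.0, -0.8]
finger_gap: 0.015
gripper_force: 59.8
hook in hood mm [ 12.586   -0.8244 295.2453] pitch 29.36 yaw 0.1930 F [ 1.4004 -0.0302 -0.7889] gap 0.014950744872019854 t 11.0 q [-0.0047  0.3713  0.0817  2.1892 -1.0881  0.1786 -0.2717]
```

```bash
python3 - <<'E'
from h import *
th=np.radians(29.4);px=np.array([np.cos(th),np.sin(th)]);pz=np.array([-px[1],px[0]])
def hk(f,s=13):
    c,q=np.cos(f),np.sin(f);return np.array([130,342])+[-130*c+30*q,-130*q-30*c]+23*np.array([q,-c])+7*pz+s*px
cur=np.array([12.6,295.2])
for f in np.arange(0.0,.93,.05):
    h=hk(f);d=h-cur;print("%.2f"%f,h,"dx %.3f dz %.3f"%(d@px/40,-d@pz/40))
E
```

```text
0.00 [  7.8895 301.4802] dx -0.026 dz -0.195
0.05 [ 10.7008 295.0492] dx -0.043 dz -0.020
0.10 [ 13.8301 288.7667] dx -0.052 dz 0.155
0.15 [ 17.2694 282.6484] dx -0.052 dz 0.331
0.20 [ 21.0103 276.7097] dx -0.044 dz 0.506
0.25 [ 25.0432 270.9654] dx -0.026 dz 0.681
0.30 [ 29.3583 265.4298] dx -0.000 dz 0.854
0.35 [ 33.9446 260.1168] dx 0.034 dz 1.026
0.40 [ 38.7907 255.0396] dx 0.078 dz 1.196
0.45 [ 43.8845 250.211 ] dx 0.129 dz 1.364
0.50 [ 49.2133 245.643 ] dx 0.189 dz 1.529
0.55 [ 54.7637 241.3471] dx 0.257 dz 1.690
0.60 [ 60.5219 237.3339] dx 0.334 dz 1.848
0.65 [ 66.4734 233.6136] dx 0.418 dz 2.003
0.70 [ 72.6035 230.1953] dx 0.509 dz 2.152
0.75 [ 78.8968 227.0877] dx 0.608 dz 2.297
0.80 [ 85.3375 224.2985] dx 0.714 dz 2.437
0.85 [ 91.9095 221.8347] dx 0.827 dz 2.571
0.90 [ 98.5965 219.7024] dx 0.946 dz 2.700
```

```bash
python3 -m crank '[{"wx":0,"wy":0,"wz":0,"dx":-0.03,"dy":0,"dz":0.2,"hand":1},{"wx":0,"wy":0,"wz":0,"dx":-0.02,"dy":0,"dz":0.2,"hand":1},{"wx":0,"wy":0,"wz":0,"dx":0.01,"dy":0,"dz":0.2,"hand":1},{"wx":0,"wy":0,"wz":0,"dx":0.03,"dy":0,"dz":0.2,"hand":1},{"wx":0,"wy":0,"wz":0,"dx":0.03,"dy":0,"dz":0.2,"hand":1},{"wx":0,"wy":0,"wz":0,"dx":0.06,"dy":0,"dz":0.2,"hand":1},{"wx":0,"wy":0,"wz":0,"dx":0,"dy":0,"dz":0,"hand":1}]'
python3 -c '
from h import *
where();polecheck();
im,d=ctrl.capture("side");cv2.imwrite("pics/s3.png",cv2.resize(im[90:270,200:420],(660,540),interpolation=cv2.INTER_CUBIC))'
```

```text
t: 11.88
eef_pos: [0.5699, -0.0104, 0.1603]
orientation: [-2.975, -0.289, -0.779]
force: [0.4, 0.8, -0.5]
finger_gap: 0.0152
gripper_force: 59.8
hook in hood mm [ 39.0448  -0.7682 255.002 ] pitch 29.36 yaw 0.1928 F [ 0.4409  0.8011 -0.4767] gap 0.015238685214126656 t 11.875 q [ 0.1937  0.4833 -0.213   2.1633 -1.319   0.0144 -0.0319]
side 133 x -0.10083113701008713 0.046608443086375816 top z fit [-0.0002 -0.012 ] deg -0.011673934631981152 y fit [ 0.0095 -0.0033]
top 58 x 0.006835916794015455 0.04498829771435806 top z fit [ 0.0142 -0.0151] deg 0.8135350535781378 y fit [ 0.077  -0.0028]
```

View pics/s3.png

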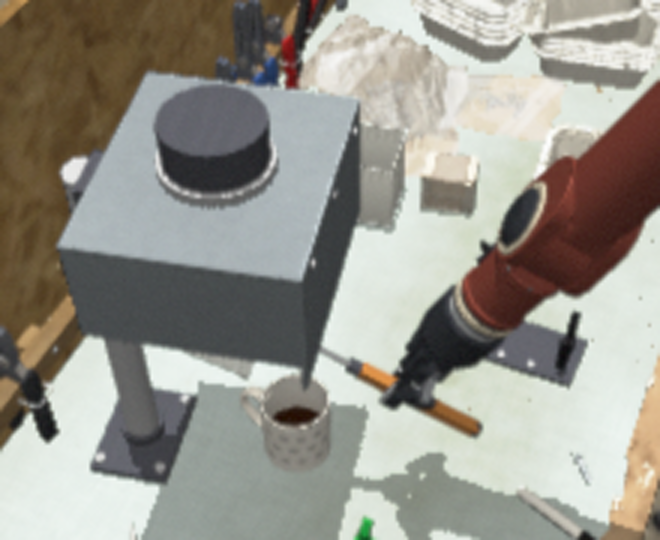

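```bash
cat >> h.py <<'E'
def hk(f,pitch,s=13,n=7):
    th=np.radians(pitch);px=np.array([np.cos(th),np.sin(th)]);pz=np.array([-px[1],px[0]])
    c,q=np.cos(f),np.sin(f);return (np.array([130,342])+[-130*c+30*q,-130*q-30*c]+23*np.array([q,-c])+n*pz+s*px)/1000
E
python3 - <<'E'
from h import *
for f,p in((.5,25),(.65,21),(.86,18)):
    h=hk(f,p);print(f,p,h);go(h[0],h[1],p)
E
```

```text
0.5 25 [0.0501 0.245 ]
TCP target [ 0.5741 -0.0092  0.1623]
t 12.03 pos [ 0.5696 -0.0107  0.1607] turn [-0.0271 -1.0927 -0.0216] shift now-axes [ 0.1225 -0.0147  0.0217] shift target-axes [ 0.1239 -0.0146  0.0123] F [ 0.305   0.0833 -0.2201] gap 0.0149 gf 59.72706735134125
0.65 21 [0.0682 0.2323]
TCP target [ 0.5865 -0.0068  0.1611]
t 12.03 pos [ 0.5696 -0.0107  0.1607] turn [-0.0279 -2.0927 -0.0207] shift now-axes [ 0.3839 -0.0148  0.2041] shift target-axes [ 0.4096 -0.0146  0.146 ] F [ 0.305   0.0833 -0.2201] gap 0.0149 gf 59.72706735134125
0.86 18 [0.0955 0.2196]
TCP target [ 0.6099 -0.0021  0.1572]
t 12.03 pos [ 0.5696 -0.0107  0.1607] turn [-0.0284 -2.8427 -0.02  ] shift now-axes [ 0.855  -0.0148  0.5822] shift target-axes [ 0.9531 -0.0146  0.4022] F [ 0.305   0.0833 -0.2201] gap 0.0149 gf 59.72706735134125
```

```bash
python3 - <<'E'
from h import *
for f,p in((.6,26),(.72,25),(.82,24)):
    h=hk(f,p,11);print(f,p,h);go(h[0],h[1],p)
E
```

```text
0.6 26 [0.0595 0.236 ]
TCP target [ 0.5846 -0.0071  0.1505]
t 12.03 pos [ 0.5696 -0.0107  0.1607] turn [-0.0269 -0.8427 -0.0219] shift now-axes [ 0.2121 -0.0141  0.4116] shift target-axes [ 0.2359 -0.0146  0.3984] F [ 0.305   0.0833 -0.2201] gap 0.0149 gf 59.72706735134125
0.72 25 [0.0742 0.2274]
TCP target [ 0.5977 -0.0045  0.1448]
t 12.03 pos [ 0.5696 -0.0107  0.1607] turn [-0.0271 -1.0927 -0.0216] shift now-axes [ 0.4316 -0.014   0.6998] shift target-axes [ 0.4837 -0.0146  0.6649] F [ 0.305   0.0833 -0.2201] gap 0.0149 gf 59.72706735134125
0.82 24 [0.0873 0.2217]
TCP target [ 0.6091 -0.0023  0.1418]
t 12.03 pos [ 0.5696 -0.0107  0.1607] turn [-0.0273 -1.3427 -0.0214] shift now-axes [ 0.6488 -0.0139  0.9064] shift target-axes [ 0.7308 -0.0146  0.8416] F [ 0.305   0.0833 -0.2201] gap 0.0149 gf 59.72706735134125
```

```bash
python3 -m crank '[{"wx":0,"wy":-0.4,"wz":0,"dx":0.05,"dy":0,"dz":0.1,"hand":1},{"wx":0,"wy":-0.45,"wz":0,"dx":0.05,"dy":0,"dz":0.1,"hand":1},{"wx":0,"wy":0,"wz":0,"dx":0.07,"dy":-0.01,"dz":0.1,"hand":1},{"wx":0,"wy":0,"wz":0,"dx":0.07,"dy":0,"dz":0.1,"hand":1},{"wx":0,"wy":0,"wz":0,"dx":0,"dy":0,"dz":0,"hand":1}]'
python3 -c '
from h import *
where();h=hk(.72,25,11);go(h[0],h[1],25);h=hk(.82,24,11);go(h[0],h[1],24)'
```

```text
t: 12.65
eef_pos: [0.5852, -0.0068, 0.1504]
orientation: [-3.0, -0.292, -0.695]
force: [-0.1, 0.4, 0.7]
finger_gap: 0.0146
gripper_force: 60.0
hook in hood mm [ 59.8723  -0.1303 236.0706] pitch 26.09 yaw 0.1932 F [-0.0915  0.4353  0.7159] gap 0.01460882174494888 t 12.65 q [-0.1207  0.5188  0.2086  2.0994 -1.1924  0.2242 -0.2026]
TCP target [ 0.5977 -0.0045  0.1448]
t 12.65 pos [ 0.5852 -0.0068  0.1504] turn [-0.0539 -0.2719 -0.0225] shift now-axes [0.2248 0.0053 0.2659] shift target-axes [0.2298 0.0046 0.2616] F [-0.0915  0.4353  0.7159] gap 0.0146 gf 59.95158076286316
TCP target [ 0.6091 -0.0023  0.1418]
t 12.65 pos [ 0.5852 -0.0068  0.1504] turn [-0.0541 -0.5219 -0.022 ] shift now-axes [0.4534 0.0056 0.4597] shift target-axes [0.4699 0.0046 0.4429] F [-0.0915  0.4353  0.7159] gap 0.0146 gf 59.95158076286316
```

```bash
python3 -m crank '[{"wx":-0.05,"wy":-0.15,"wz":0,"dx":0.11,"dy":0,"dz":0.13,"hand":1},{"wx":0,"wy":-0.1,"wz":0,"dx":0.11,"dy":0,"dz":0.13,"hand":1},{"wx":0,"wy":-0.1,"wz":0,"dx":0.11,"dy":0,"dz":0.1,"hand":1},{"wx":0,"wy":-0.1,"wz":0,"dx":0.12,"dy":0,"dz":0.1,"hand":1},{"wx":0,"wy":0,"wz":0,"dx":0,"dy":0,"dz":0,"hand":1}]'
python3 -c '
from h import *
where();polecheck()
o=[]
for n in("side","top"):
    im,d=ctrl.capture(n);o.append(cv2.resize(im[90:270,200:420] if n=="side" else im[80:290,230:460],(400,330),interpolation=cv2.INTER_CUBIC))
cv2.imwrite("pics/c4.png",np.hstack(o))'
```

```text
t: 13.28
eef_pos: [0.6093, -0.0022, 0.1413]
orientation: [-3.019, -0.294, -0.649]
force: [0.5, -0.0, -1.2]
finger_gap: 0.0149
gripper_force: 59.9
hook in hood mm [ 87.1174  -0.0826 221.8947] pitch 24.27 yaw 0.1941 F [ 0.5398 -0.0285 -1.1744] gap 0.01485713144653399 t 13.275 q [-0.2186  0.5753  0.3349  2.0234 -1.0924  0.3045 -0.3346]
side 137 x -0.10025841126894257 0.04540936384649748 top z fit [-0.0012 -0.0121] deg -0.07039932438599512 y fit [ 0.0061 -0.0035]
top 30 x 0.021769610176593186 0.04501767336129099 top z fit [ 0.0209 -0.0163] deg 1.1951952939673898 y fit [ 0.1103 -0.0046]
```

View pics/c4.png

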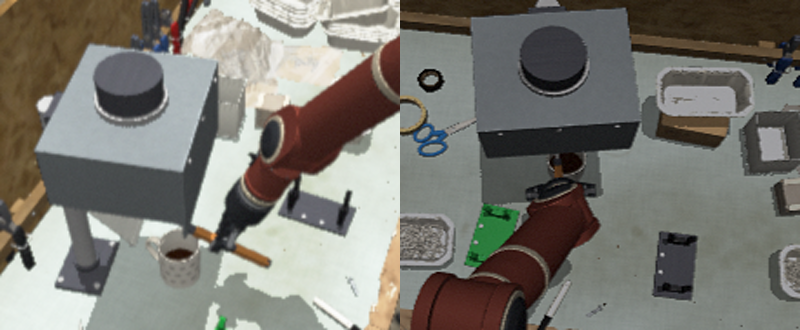

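The hatch now shows as a light flap below the hood's left wall, around crop (115,225) of the side view. I'll measure its tilt from the depth.

```bash
cat >> h.py <<'E'
def hatch():
    im,d=ctrl.capture("side");W=cloud("side",d);c,s=np.cos(HY),np.sin(HY);q=W[...,:2]-EYE
    x=c*q[...,0]+s*q[...,1];y=-s*q[...,0]+c*q[...,1];z=W[...,2]
    k=(abs(y)<.118)&(x>-.03)&(x<.135)&(z>.2)&(z<.325);P=np.c_[x[k],y[k],z[k]]
    if len(P)<8:print("hatch pts",len(P));return
    v=P-[.130,0,.342];r=np.hypot(v[:,0],v[:,2]);a=np.arctan2(-v[:,2],-v[:,0]);ok=(r>.05)&(r<.15)
    print("hatch n",ok.sum(),"tilt pct",np.percentile(a[ok],[10,30,50,70,90]),"y",P[:,1].min(),P[:,1].max(),"edge z min",P[:,2].min())
E
python3 -c '
from h import *
hatch()'
```

```text
hatch n 254 tilt pct [0.7575 0.7712 0.7802 0.791  0.8075] y 0.058689931388168436 0.11441909135124846 edge z min 0.24195990280562452
```

```bash
python3 -m crank '[{"wx":0,"wy":0,"wz":0,"dx":0.04,"dy":0,"dz":0.1,"hand":1},{"wx":0,"wy":0,"wz":0,"dx":0,"dy":0,"dz":0,"hand":1}]'
python3 -c '
from h import *
where();hatch()'
```

```text
t: 13.78
eef_pos: [0.6115, -0.002, 0.1383]
orientation: [-3.018, -0.292, -0.648]
force: [-2.6, 0.0, 2.1]
finger_gap: 0.015
gripper_force: 60.2
hook in hood mm [ 89.317   -0.5425 218.7884] pitch 24.23 yaw 0.1928 F [-2.6316  0.037   2.1118] gap 0.014978182018269955 t 13.775 q [-0.2139  0.5822  0.3283  2.0195 -1.0979  0.3012 -0.3309]
hatch n 254 tilt pct [0.7593 0.7733 0.7823 0.789  0.8035] y 0.06164604154040847 0.11512979509604518 edge z min 0.24307187753718618
```

```bash
python3 -m crank '[{"wx":0,"wy":0,"wz":0,"dx":-0.04,"dy":0,"dz":-0.1,"hand":1},{"wx":0,"wy":0,"wz":0,"dx":0,"dy":0,"dz":-0.15,"hand":1},{"wx":0,"wy":0,"wz":0,"dx":0,"dy":0,"dz":-0.15,"hand":1},{"wx":0,"wy":0,"wz":0,"dx":0,"dy":0,"dz":-0.2,"hand":1},{"wx":0,"wy":0,"wz":0,"dx":0,"dy":0,"dz":0,"hand":1}]'
python3 -c '
from h import *
where();hatch();h=hk(.8,24.2,8,28);go(h[0],h[1],24.2)'
```

```text
t: 14.45
eef_pos: [0.6006, -0.0039, 0.1605]
orientation: [-3.018, -0.293, -0.65]
force: [-0.1, -0.1, -1.1]
finger_gap: 0.0147
gripper_force: 59.8
hook in hood mm [ 78.1608  -0.1852 241.1814] pitch 24.31 yaw 0.1937 F [-0.0989 -0.0859 -1.1187] gap 0.014655991482871986 t 14.45 q [-0.2574  0.5397  0.3938  2.0309 -1.0404  0.3433 -0.3841]
hatch n 255 tilt pct [0.7594 0.7731 0.7812 0.7902 0.8027] y 0.0616024538434503 0.11441038476913952 edge z min 0.2447305164932876
TCP target [ 0.5956 -0.005   0.1602]
t 14.50 pos [ 0.6005 -0.0038  0.1601] turn [ 0.0079 -0.0201 -0.0152] shift now-axes [-0.1127  0.0053 -0.0558] shift target-axes [-0.1128  0.0051 -0.0556] F [-0.1476  0.1417 -1.5551] gap 0.0149 gf 59.76066291332245
```

```bash
python3 -m crank '[{"wx":0,"wy":0,"wz":0,"dx":0,"dy":0,"dz":-0.05,"hand":1},{"wx":0,"wy":0,"wz":0,"dx":-0.15,"dy":0,"dz":0,"hand":1},{"wx":0,"wy":0,"wz":0,"dx":-0.15,"dy":0,"dz":0,"hand":1},{"wx":0,"wy":0,"wz":0,"dx":-0.15,"dy":0,"dz":0,"hand":1},{"wx":0,"wy":0,"wz":0,"dx":-0.15,"dy":0,"dz":0,"hand":1},{"wx":0,"wy":0,"wz":0,"dx":-0.15,"dy":0,"dz":0,"hand":1},{"wx":0,"wy":0,"wz":0,"dx":0,"dy":0,"dz":0,"hand":1}]'
python3 -c '
from h import *
where();hatch()'
```

```text
t: 15.38
eef_pos: [0.5722, -0.0096, 0.1489]
orientation: [-3.018, -0.291, -0.647]
force: [-0.2, -0.2, -1.9]
finger_gap: 0.0149
gripper_force: 59.8
hook in hood mm [ 49.3601  -0.469  229.2877] pitch 24.20 yaw 0.1924 F [-0.2372 -0.2239 -1.8986] gap 0.014852412729498382 t 15.375 q [-0.1755  0.5159  0.2871  2.1105 -1.1314  0.2635 -0.2646]
hatch n 253 tilt pct [0.7565 0.7733 0.7832 0.7906 0.8053] y 0.06105207630894745 0.11454231253647981 edge z min 0.2397499105576214
```

```bash
python3 -m crank '[{"wx":0,"wy":0,"wz":0,"dx":-0.25,"dy":0,"dz":0,"hand":1},{"wx":0,"wy":0,"wz":0,"dx":-0.3,"dy":0,"dz":0,"hand":1},{"wx":0,"wy":0,"wz":0,"dx":-0.3,"dy":0,"dz":-0.1,"hand":1},{"wx":0,"wy":-0.8,"wz":0,"dx":0,"dy":0.3,"dz":-0.1,"hand":1},{"wx":0,"wy":-0.8,"wz":0,"dx":0,"dy":0.5,"dz":-0.1,"hand":1},{"wx":0,"wy":-0.8,"wz":0,"dx":0,"dy":0.5,"dz":-0.1,"hand":1},{"wx":0,"wy":-0.8,"wz":0,"dx":0,"dy":0.6,"dz":-0.1,"hand":1},{"wx":0,"wy":-0.8,"wz":0,"dx":0,"dy":0.6,"dz":-0.1,"hand":1},{"wx":0,"wy":-0.8,"wz":0,"dx":0,"dy":0.6,"dz":-0.1,"hand":1},{"wx":0,"wy":-0.8,"wz":0,"dx":0,"dy":0.6,"dz":0,"hand":1},{"wx":0,"wy":-0.4,"wz":0,"dx":0,"dy":0.6,"dz":0,"hand":1},{"wx":0,"wy":0,"wz":0,"dx":0,"dy":0,"dz":0,"hand":1}]'
python3 -c '
from h import *
where();hatch();polecheck();delta([.5134,-.2605,.16],toolR(-.0115,0))'
```

```text
t: 16.92
eef_pos: [0.5679, -0.1876, 0.1618]
orientation: [3.125, 0.301, 0.008]
force: [0.3, 1.0, -1.5]
finger_gap: 0.0147
gripper_force: 59.7
hook in hood mm [  29.3366 -174.362   169.3906] pitch 0.26 yaw 0.1919 F [ 0.2594  1.0205 -1.5135] gap 0.014704340172187053 t 16.925 q [-0.147   0.7234  0.7395  1.6961 -0.5821  0.949  -0.5627]
hatch n 254 tilt pct [0.7601 0.771  0.779  0.7901 0.8061] y 0.06387747725497393 0.11559291558981194 edge z min 0.2449920912277419
side 157 x -0.09896639427405086 0.045322920500556245 top z fit [-0.0132 -0.0113] deg -0.7573815814063412 y fit [-0.0056 -0.0045]
top 120 x -0.10168810635449635 -0.01749958381486651 top z fit [-0.0268 -0.0153] deg -1.5364908168367961 y fit [ 0.0149 -0.0013]
t 17.07 pos [ 0.5672 -0.1842  0.1614] turn [-0.0346 -0.0567  2.9527] shift now-axes [-1.6877  1.6115  0.0251] shift target-axes [-1.322   1.9227  0.0353] F [-0.1667  0.6323 -0.8036] gap 0.0147 gf 59.6779328584671
```

```bash
python3 -m crank '[{"wx":0,"wy":0,"wz":0,"dx":-0.42,"dy":0.4,"dz":0,"hand":1},{"wx":0,"wy":0,"wz":0,"dx":-0.42,"dy":0.4,"dz":0,"hand":1},{"wx":0,"wy":0,"wz":0,"dx":-0.42,"dy":0.4,"dz":0,"hand":1},{"wx":0,"wy":0,"wz":0,"dx":-0.42,"dy":0.4,"dz":0,"hand":1},{"wx":0,"wy":-0.06,"wz":0.98,"dx":0,"dy":0,"dz":0,"hand":1},{"wx":0,"wy":0,"wz":0.98,"dx":0,"dy":0,"dz":0,"hand":1},{"wx":0,"wy":0,"wz":0.98,"dx":0,"dy":0,"dz":0,"hand":1},{"wx":0,"wy":0,"wz":0,"dx":0,"dy":0,"dz":0,"hand":1},{"wx":0,"wy":0,"wz":0,"dx":0,"dy":0,"dz":0,"hand":1}]'
python3 -c '
from h import *
delta([.5134,-.2605,.07],toolR(-.0115,0));polecheck()'
```

```text
t: 18.2
eef_pos: [0.5138, -0.2606, 0.1615]
orientation: [-3.141, 0.016, -0.0]
force: [0.0, -0.2, -2.0]
finger_gap: 0.0149
gripper_force: 59.7
t 18.20 pos [ 0.5138 -0.2606  0.1615] turn [-0.0141 -0.0035  0.0227] shift now-axes [-0.0102  0.0002  2.287 ] shift target-axes [-0.0097 -0.002   2.287 ] F [ 0.0376 -0.1613 -2.0268] gap 0.0149 gf 59.70090687274933
side 133 x -0.10090400407125936 0.04467753840516633 top z fit [-0.0021 -0.0112] deg -0.12186722961305277 y fit [ 0.0062 -0.0043]
top 112 x -0.10173250797803218 -0.02334076137986833 top z fit [-0.0065 -0.0137] deg -0.3705895336671624 y fit [0.0266 0.0005]
```

```bash
python3 -m crank '[{"wx":0,"wy":0,"wz":0.02,"dx":-0.01,"dy":0,"dz":0.7,"hand":1},{"wx":0,"wy":0,"wz":0,"dx":0,"dy":0,"dz":0.7,"hand":1},{"wx":0,"wy":0,"wz":0,"dx":0,"dy":0,"dz":0.6,"hand":1},{"wx":0,"wy":0,"wz":0,"dx":0,"dy":0,"dz":0.4,"hand":1},{"wx":0,"wy":0,"wz":0,"dx":0,"dy":0,"dz":0.3,"hand":1},{"wx":0,"wy":0,"wz":0,"dx":0,"dy":0,"dz":0.25,"hand":1},{"wx":0,"wy":0,"wz":0,"dx":0,"dy":0,"dz":0.18,"hand":1},{"wx":0,"wy":0,"wz":0,"dx":0,"dy":0,"dz":0,"hand":1}]'
python3 -c '
from h import *
delta([.5134,-.2605,.0352],toolR(-.0115,0))'
```

```text
t: 19.3
eef_pos: [0.5133, -0.2615, 0.0361]
orientation: [-3.141, 0.021, 0.0]
force: [0.2, 0.3, -1.7]
finger_gap: 0.0151
gripper_force: 59.8
t 19.30 pos [ 0.5133 -0.2615  0.0361] turn [-0.0037  0.0011 -0.0244] shift now-axes [ 0.0022 -0.0239  0.0223] shift target-axes [ 0.0022 -0.0239  0.0223] F [ 0.1692  0.3032 -1.7441] gap 0.0151 gf 59.78509068489075
```

Right back at the grasp pose; release, rise, check.

```bash
python3 -m crank '[{"wx":0,"wy":0,"wz":0,"dx":0,"dy":-0.02,"dz":0.02,"hand":1},{"wx":0,"wy":0,"wz":0,"dx":0,"dy":0,"dz":0,"hand":0.7},{"wx":0,"wy":0,"wz":0,"dx":0,"dy":0,"dz":0,"hand":0.5},{"wx":0,"wy":0,"wz":0,"dx":0,"dy":0,"dz":0,"hand":0.2},{"wx":0,"wy":0,"wz":0,"dx":0,"dy":0,"dz":0,"hand":0},{"wx":0,"wy":0,"wz":0,"dx":0,"dy":0,"dz":0,"hand":0},{"wx":0,"wy":0,"wz":0,"dx":0,"dy":0,"dz":-0.4,"hand":0},{"wx":0,"wy":0,"wz":0,"dx":0,"dy":0,"dz":-0.8,"hand":0},{"wx":0,"wy":0,"wz":0,"dx":0,"dy":0,"dz":-0.8,"hand":0},{"wx":0,"wy":0,"wz":0,"dx":0,"dy":0,"dz":-0.8,"hand":0},{"wx":0,"wy":0,"wz":0,"dx":0,"dy":0,"dz":-0.8,"hand":0},{"wx":0,"wy":0,"wz":0,"dx":0,"dy":0,"dz":0,"hand":0}]'
python3 - <<'E'
from h import *
s=ctrl.observe();print(s["t"],s["eef_pos"],s["finger_gap"],s["force"])
hatch()
o=[]
for n in("side","top"):
    im,d=ctrl.capture(n);W=cloud(n,d);X,Y,Z=W[...,0],W[...,1],W[...,2]
    hsv=cv2.cvtColor(im,cv2.COLOR_BGR2HSV);m=cv2.inRange(hsv,(5,120,70),(20,255,255))>0
    m&=(X>.38)&(X<.6)&(abs(Y+.26)<.04)&(Z>.03)&(Z<.09);P=W[m];f=np.polyfit(P[:,0],P[:,1],1)
    k=(X>.57)&(X<.75)&(abs(Y+.262)<.03)&(Z>.025)&(Z<.06)
    print(n,len(P),P.min(0),P.max(0),"y",np.polyval(f,.485),"slope",f[0],"z",np.median(P[:,2]),"hook xmax",X[k].max() if k.any() else None)
    k2=(Z>.03)&(Z<.12)&(X>.64)&(X<.77)&(abs(Y)<.06);print(" mug",W[k2].min(0),W[k2].max(0))
    o.append(cv2.resize(im[90:270,200:420] if n=="side" else im[80:290,230:460],(400,330),interpolation=cv2.INTER_CUBIC))
cv2.imwrite("pics/c5.png",np.hstack(o))
E
```

```text
t: 20.8
eef_pos: [0.5144, -0.2622, 0.1831]
orientation: [3.138, -0.021, 0.009]
force: [0.3, -0.1, -0.2]
finger_gap: 0.0853
gripper_force: 0.0
20.8 [ 0.5144 -0.2622  0.1831] 0.0852802606567419 [ 0.2616 -0.0609 -0.2253]
hatch n 254 tilt pct [0.7556 0.7714 0.7815 0.7919 0.805 ] y 0.06343488558770684 0.1146335405682294 edge z min 0.2446481084816261
side 171 [ 0.4131 -0.276   0.0306] [ 0.5587 -0.2332  0.067 ] y -0.2559638447547586 slope -0.006936049437273831 z 0.04668571989394654 hook xmax 0.6977724687666269
 mug [ 0.6478 -0.0478  0.0301] [0.7589 0.0363 0.0942]
top 106 [ 0.4111 -0.2671  0.035 ] [ 0.4954 -0.2503  0.0561] y -0.2597822064265747 slope -0.03271852249535886 z 0.049788679258196966 hook xmax 0.6956846619723835
 mug [ 0.6468 -0.0476  0.03  ] [0.721  0.0306 0.0956]
```

View pics/c5.png

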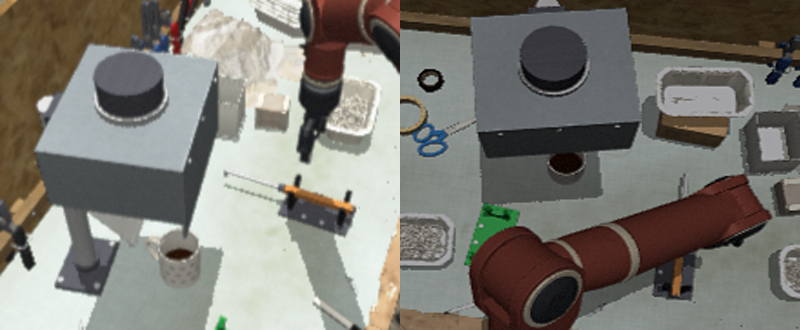

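The pole lies back in both saddles at side crop (320,205), at the position measured at the start. The gripper is clear, the hatch hangs at its stop at (115,225), and the mug hasn't moved.

```bash
python3 -c '
from rig import ctrl
print(ctrl.hand_in())'
```

```text
the job is handed in; nothing more can be done
None
```

The job is handed in (no verdict was returned): the hatch hangs open at its stop (measured about 0.78–0.80 rad), the pole is back in both saddles and released, the mug did not move, and the robot is clear of everything, after about 21 s.

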